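Find the lead-filled pendulum weight and hold it out

TASK

The two pendulum weights look alike, but one is lead-filled and clearly heavier, and the pendulum being mended needs that one. Lift the weight on the red pad about 10 cm, feel how heavy it is and stand it back on its pad, then lift the weight on the blue pad likewise. Finish while holding the heavier one upright and still in the gripper, about 15 cm above the middle of the green mat, ready to be taken, with the lighter one standing back on its own pad and nothing else on the desk disturbed.

Things in the scene. Friction and masses are not known exactly. Their poses are not given: they have to be found in the camera images.
- weight_red_mid (a point): pewter-grey turned pendulum weight that stands upright on the red pad at the start. Round foot 52 mm across and 40 mm high with a brass band, above it a round grip stem 30 mm across and 40 mm high (from 40 to 80 mm above the underside), dark bore mark on top; 80 mm high in all. This point is the centre, 40 mm above the underside, so the stem's middle is 20 mm above it; z is the weight's axis.
- weight_red: the same weight (red pad's), origin at the centre of its underside, z up its axis. It weighs either 150 to 210 g or 440 to 560 g, and the blue pad's weight is the other sort; the looks do not tell. Its filling may shift by up to 3 mm inside.
- weight_blue_mid (a point): pewter-grey turned pendulum weight that stands upright on the blue pad at the start. Round foot 52 mm across and 40 mm high with a brass band, above it a round grip stem 30 mm across and 40 mm high (from 40 to 80 mm above the underside), dark bore mark on top; 80 mm high in all. This point is the centre, 40 mm above the underside, so the stem's middle is 20 mm above it; z is the weight's axis.
- weight_blue: the same weight (blue pad's), origin at the centre of its underside, z up its axis. It weighs either 150 to 210 g or 440 to 560 g, and the red pad's weight is the other sort; the looks do not tell. Its filling may shift by up to 3 mm inside.
- pad_red: red round felt-faced pad fixed to the desk, 100 mm across, 4 mm thick; origin at the centre of its underside, on the desk. May lie to the left or to the right.
- pad_blue: blue pad, otherwise the same; it lies on the other side.
- mat_green: green round hand-over mat fixed to the desk, 100 mm across, 3 mm thick; origin at the centre of its underside, on the desk. Nothing stands on it.
- metronome: bystander: red plastic pyramid metronome, 99 mm square at the foot, 205 mm high; origin under its centre.
- winding_key: bystander: steel winding key lying flat, 70 mm long, 8 mm thick; origin on its underside by the middle.
- screwdriver: bystander: screwdriver lying flat, 170 mm long; origin near its middle.
- rosin_jar: bystander: amber glass jar with a brass cap, 56 mm across, 70 mm high; origin under its centre.
- tuning_fork: bystander: aluminium tuning fork lying flat, 140 mm long, 8 mm thick; origin on its underside near the fork's root.
There are look-alikes about, which are no part of the job. Of the things that look like the mat_green, take the one that is farthest to the robot's right at the start.

How it is judged:
On the way, in this order (a step that is already met when the one before it is completed fails the run):
1. the red pad's weight is lifted and held clear of its pad, its centre over 85 mm above the desk, while the blue pad's stands (contact force between weight_red and the fingers above 0.5 N and contact force between weight_red and pad_red below 0.05 N and height (world z) of weight_red_mid above 0.085 m and horizontal distance between weight_blue_mid and pad_blue below 0.028 m and height (world z) of weight_blue_mid below 0.05 m and angle between weight_blue_mid's own z axis and vertical below 0.1 rad and contact force between weight_blue and pad_blue above 0.5 N and contact force between weight_blue and the fingers below 0.05 N), for 0.2 s.
2. the red pad's weight stands released on its pad again (horizontal distance between weight_red_mid and pad_red below 0.028 m and height (world z) of weight_red_mid below 0.05 m and angle between weight_red_mid's own z axis and vertical below 0.1 rad and contact force between weight_red and pad_red above 0.5 N and contact force between weight_red and the fingers below 0.05 N), for 0.2 s.
3. the blue pad's weight is lifted and held clear of its pad, its centre over 85 mm above the desk, while the red pad's stands (all of step 2 and contact force between weight_blue and the fingers above 0.5 N and contact force between weight_blue and pad_blue below 0.05 N and height (world z) of weight_blue_mid above 0.085 m), for 0.2 s.
At the end, for the whole second after the job is handed in: The heavier weight is held still and upright (0.2 rad), its centre 100 to 260 mm above the desk, within 40 mm sideways of the green mat's centre; the lighter (pressing under 3.2 N) stands released, at rest, on its own pad, within 28 mm of the pad's centre (((contact force between weight_red and the fingers above 0.5 N and contact force between weight_red and pad_red below 0.05 N and height (world z) of weight_red_mid between 0.1 and 0.26 m and horizontal distance between weight_red_mid and mat_green below 0.04 m and angle between weight_red_mid's own z axis and vertical below 0.2 rad and linear speed of weight_red below 0.03 m/s and horizontal distance between weight_blue_mid and pad_blue below 0.028 m and height (world z) of weight_blue_mid below 0.05 m and angle between weight_blue_mid's own z axis and vertical below 0.1 rad and contact force between weight_blue and pad_blue between 0.5 and 3.2 N and contact force between weight_blue and the fingers below 0.05 N and linear speed of weight_blue below 0.02 m/s) or (contact force between weight_blue and the fingers above 0.5 N and contact force between weight_blue and pad_blue below 0.05 N and height (world z) of weight_blue_mid between 0.1 and 0.26 m and horizontal distance between weight_blue_mid and mat_green below 0.04 m and angle between weight_blue_mid's own z axis and vertical below 0.2 rad and linear speed of weight_blue below 0.03 m/s and horizontal distance between weight_red_mid and pad_red below 0.028 m and height (world z) of weight_red_mid below 0.05 m and angle between weight_red_mid's own z axis and vertical below 0.1 rad and contact force between weight_red and pad_red between 0.5 and 3.2 N and contact force between weight_red and the fingers below 0.05 N and linear speed of weight_red below 0.02 m/s))); the arm keeps its last pose, push and grip.
It fails at once if a bystander is shifted by more than 30 mm (distance of any of metronome, winding_key, screwdriver, rosin_jar, tuning_fork from where it was at the start of the episode above 0.03 m).
It fails at once if a weight is knocked over (angle between any of weight_red_mid, weight_blue_mid's own z axis and vertical above 0.7 rad).
It also fails if it takes over 66 s, if anything falls off the work surface, if the arm or the gripper's body presses on something with over 40 N, if the wrist force passes 120 N, or if a joint passes its speed limit or range.

ROBOT

A 7-joint arm with a two-finger parallel gripper is mounted at the origin on the work surface. World frame = base frame: x ahead of the robot, y to its left, z up, the work surface at z = 0. Lengths are in m, angles in rad, forces in N, time in s.
With the tool pointing down it reaches from about 0.4 to 0.9 m from the base axis. Payload 5.5 kg.
Tool frame: the origin (TCP) lies at the very end of the fingers, on their centre line; the grasp point (between the pads) lies 19 mm behind it; z points along the fingers, y is the line along which they close (so a half turn about z gives the same grasp; the last joint's range is limited). The gripper opens to 92 mm and grips with 3 to 60 N. Pads are 19 mm wide; open, the fingers measure 130 mm over their backs; the gripper's body (75 mm by 190 mm) begins 47 mm behind the grasp point.
Start: joints at [1.555, 0.501, -0.427, 1.55, 0.221, 1.138, -0.21], TCP at [0.179, -0.625, 0.227] pointing down, gripper open.
Joint ranges: [-2.88, 2.88], [-0.31, 2.03], [-1.54, 1.56], [0.2, 2.42], [-1.41, 4.55], [0.19, 2.02], [-2.57, 2.57]. Speed limits (rad/s): [2.57, 2.57, 3.14, 3.14, 3.14, 3.14, 3.14].

INTERFACE

Orientations are given as a 3x3 rotation matrix whose columns are the frame's x, y, z axes.
In Python, from plant import readout, cams, r gives the robot as it stands.
- The arm moves only by the shell command python3 -m crank 'ROWS' [FORCE]. ROWS is JSON, a list that holds one entry, the list of rows, each a list of 5 numbers: the gripper command: -1 is fully open, 1 is shut, values between are in proportion, then the shift along the tool's x, y, z in m, then the turn about the tool's z in rad. In form: [[[claw, tx, ty, tz, twist], ...]]. A call has 1 to 8 rows; each row is the pose to reach, as a shift and turn from the pose commanded when the call began, along the tool's axes at that moment; what a row does not reach only later rows make up. A row lasts 1/10 s, in which the tool goes at most 50 mm and 8.59 degrees, less where a joint would pass 70% of its speed; a pose out of reach is approached as far as the arm can. A call with a gripper value outside its range is refused whole. The fingers move at their own pace and stop on an object; FORCE is the grip in N (left out, the last holds). Time passes only in rows, so rows that repeat a pose let the fingers close. It gives the time, the measured TCP pose, the force, the opening and the grip force at its end, in the units of the state.
- readout.sense(): the state, without advancing time (a new reading comes with each control period).
- cams.read_camera(name): name is "scene" or "top" or "wrist"; returns a dict with "image" (480x640x3 uint8, red, green, blue), "range_z" (480x640 float32, m along the optical axis (not along the pixel's ray), 0 where there is no reading), "intrinsics" (3x3 intrinsics, pixels), "rvec" (rotation vector, rad) and "tvec" (3), from world to camera coordinates, as OpenCV has them. Camera axes: x right, y down, z forward; pixel columns grow to the right and rows downward; lengths in m; the calibration is good to about 2 mm. A picture is of the moment at which its call begins.
- r.hand_in(): hands the job in; it is judged then, once.
The state is a dict: "clock": time; "q": joint angles; "joint_vel": joint speeds; "effort": joint torques, N m; "ee_pos": TCP position; "orientation": TCP orientation; "ft_force": force on the tool from outside, world axes, zero at the start; "wrist_torque": the same for the moment, N m; "opening": opening from 0.0 (shut) to 1.0 (fully open); "gripper_force": force on a finger pad.
Only numpy, scipy, OpenCV 4.12 (cv2) and the standard library are available. Lean on these libraries where they do the work, as an engineer would, in place of code of your own. Each camera call takes 0.05 s, during which the arm holds its last target. There are 200 camera calls.

## Working session

There is one attempt and no reset: what is moved stays moved. The work goes in short steps, Python scripts to look and compute and a shell command to move; the robot and the scene stay as the last step left them, time stands still between calls to the robot, and variables do not carry over. Pictures are saved under pics/ and viewed, at most 10 in all, crops included, and the job is handed in when it is done.

```bash
ls; mkdir -p pics; cat > h.py <<'E'
import numpy as np,cv2
from plant import readout,cams,r
def cam(n,save=None):
    d=cams.read_camera(n)
    R=cv2.Rodrigues(np.array(d["rvec"],float))[0];t=np.array(d["tvec"],float).ravel()
    z=d["range_z"];K=np.array(d["intrinsics"])
    v,u=np.mgrid[:480,:640]
    P=np.stack([(u-K[0,2])/K[0,0]*z,(v-K[1,2])/K[1,1]*z,z],-1)
    W=(P-t)@R
    W[z==0]=np.nan
    if save: cv2.imwrite("pics/"+save,d["image"][:,:,::-1])
    return d["image"],W
E
python3 - <<'E'
from h import *
for n in("top","scene"):
    im,W=cam(n,n+".png"); np.save(n+".npy",W)
s=readout.sense();print({k:np.round(v,3) for k,v in s.items()})
E
```

```text
pics
{'clock': np.float64(0.1), 'q': array([ 1.555,  0.502, -0.427,  1.551,  0.221,  1.138, -0.21 ]), 'joint_vel': array([ 0.002, -0.001, -0.002, -0.002,  0.002,  0.   ,  0.001]), 'effort': array([-1.1000e-02, -5.6787e+01, -5.8390e+00, -2.7991e+01, -6.9000e-02,
        2.4000e-02,  0.0000e+00]), 'ee_pos': array([ 0.179, -0.624,  0.226]), 'orientation': array([[ 0.961,  0.275, -0.   ],
       [ 0.275, -0.961,  0.002],
       [ 0.   , -0.002, -1.   ]]), 'ft_force': array([ 0.408, -0.047, -0.576]), 'wrist_torque': array([ 0.032,  0.023, -0.014]), 'gripper_force': np.float64(0.0), 'opening': np.float64(0.999)}
```

View pics/top.png

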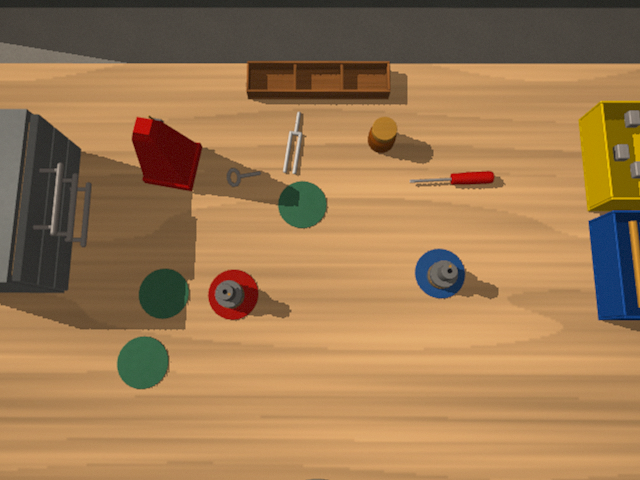

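View pics/scene.png

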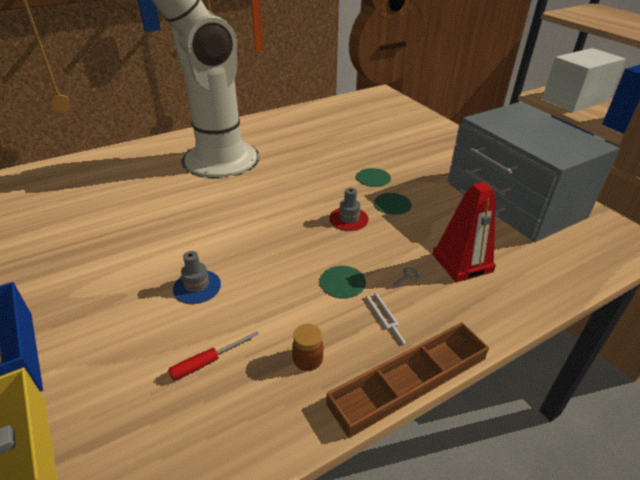

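The top view shows the red pad with its weight at (233,294), the blue pad with its weight at (440,273), and green mats at (303,205), (164,293) and (143,362). The scene view shows the same layout. Next I'll measure these.

```bash
python3 - <<'E'
from h import *
im=cv2.imread("pics/top.png");W=np.load("top.npy")
b,g,rr=[im[:,:,i].astype(int) for i in range(3)]
z=W[:,:,2]
def rep(n,m):
    k,l,st,c=cv2.connectedComponentsWithStats(m.astype(np.uint8))
    for i in range(1,k):
        if st[i,4]>150:
            p=W[l==i];lo,hi=np.nanpercentile(p,[1,99],axis=0);print(n,c[i].round(),"ext mid",((lo+hi)/2).round(3),"size",(hi-lo).round(3))
rep("green",(g>rr+20)&(g>b+5)&(z<.02))
rep("red",(rr>g+70)&(rr>b+70)&(z<.015)&(g<60))
rep("blue",(b>rr+40)&(z<.015))
for n,(u,v) in dict(wr=(229,294),wb=(441,273)).items():
    sub=np.zeros(z.shape,bool);sub[v-35:v+35,u-35:u+35]=1
    rep(n+" top",sub&(z>.078)&(z<.095))
    rep(n+" foot",sub&(z>.038)&(z<.055))
rep("any",(z>.006)&(z<1))
E
```

```text
green [302. 204.] ext mid [0.631 0.031 0.004] size [0.091 0.09  0.009]
green [163. 293.] ext mid [0.448 0.304 0.003] size [0.09  0.091 0.009]
green [142. 362.] ext mid [0.315 0.337 0.003] size [0.091 0.091 0.009]
red [235. 294.] ext mid [0.447 0.167 0.004] size [0.093 0.092 0.009]
blue [595. 269.] ext mid [ 0.499 -0.552  0.007] size [0.192 0.004 0.016]
blue [627. 268.] ext mid [ 0.503 -0.617  0.007] size [0.184 0.024 0.009]
blue [438. 273.] ext mid [ 0.49  -0.244  0.005] size [0.092 0.092 0.009]
wr top [225. 291.] ext mid [0.446 0.168 0.084] size [0.027 0.028 0.008]
wr foot [231. 294.] ext mid [0.446 0.168 0.046] size [0.049 0.049 0.013]
wb top [449. 270.] ext mid [ 0.485 -0.243  0.084] size [0.028 0.028 0.01 ]
wb foot [441. 274.] ext mid [ 0.485 -0.243  0.046] size [0.05  0.049 0.013]
any [318.  79.] ext mid [ 0.898 -0.002  0.022] size [0.069 0.296 0.032]
any [613. 203.] ext mid [ 0.61  -0.604  0.049] size [0.415 0.11  0.087]
any [ 37. 203.] ext mid [0.597 0.499 0.112] size [0.295 0.101 0.181]
any [294. 145.] ext mid [0.765 0.051 0.009] size [0.132 0.035 0.007]
any [165. 153.] ext mid [0.707 0.295 0.108] size [0.087 0.099 0.198]
any [383. 134.] ext mid [ 0.767 -0.131  0.042] size [0.05  0.051 0.066]
any [239. 176.] ext mid [0.688 0.153 0.009] size [0.036 0.066 0.006]
any [465. 178.] ext mid [ 0.685 -0.275  0.02 ] size [0.024 0.163 0.019]
any [442. 274.] ext mid [ 0.487 -0.244  0.047] size [0.074 0.055 0.082]
any [230. 293.] ext mid [0.448 0.169 0.047] size [0.056 0.052 0.081]
```

```bash
python3 -m crank '[[[-1,0.04,-0.035,0,0],[-1,0.08,-0.07,0,0],[-1,0.12,-0.105,0,0],[-1,0.15,-0.135,0,0],[-1,0.18,-0.16,0,0],[-1,0.212,-0.186,0,0],[-1,0.212,-0.186,0,0],[-1,0.212,-0.186,0,0]]]' 25; python3 -m crank '[[[-1,0.04,-0.035,0,0],[-1,0.08,-0.07,0,0],[-1,0.12,-0.105,0,0],[-1,0.15,-0.135,0,0],[-1,0.18,-0.16,0,0],[-1,0.212,-0.186,0,0],[-1,0.212,-0.186,0,0],[-1,0.212,-0.186,0,0]]]'
python3 -c "
from h import *
s=readout.sense();print(s['ee_pos'],s['orientation'],s['q'])
R=np.array(s['orientation']);print((np.array([.446,.168,.15])-s['ee_pos'])@R)"
```

```text
clock: 0.9
ee_pos: [0.332, -0.3869, 0.2267]
orientation: [[0.961, 0.278, -0.0], [0.278, -0.961, -0.0], [-0.0, 0.0, -1.0]]
ft_force: [-0.3, -0.8, 0.5]
opening: 0.995
gripper_force: 0.0
clock: 1.7
ee_pos: [0.4842, -0.1513, 0.2264]
orientation: [[0.961, 0.275, -0.001], [0.275, -0.961, 0.0], [-0.001, -0.0, -1.0]]
ft_force: [-0.9, -1.6, -0.5]
opening: 1.0
gripper_force: 0.0
[ 0.48418474 -0.15131419  0.22635373] [[ 9.61318138e-01  2.75439753e-01 -6.16899220e-04]
 [ 2.75439877e-01 -9.61318292e-01  1.25185076e-04]
 [-5.58555558e-04 -2.90261330e-04 -9.99999802e-01]] [ 0.85939571  0.28532275 -0.71391416  1.89678814  0.21565546  1.03759237
 -1.23691843]
[ 0.05128683 -0.317458    0.07641724]
```

```bash
python3 -m crank '[[[-1,0.008,-0.04,0.01,0],[-1,0.014,-0.085,0.02,0],[-1,0.02,-0.13,0.03,0],[-1,0.028,-0.175,0.04,0],[-1,0.036,-0.22,0.05,0],[-1,0.042,-0.26,0.06,0],[-1,0.048,-0.295,0.07,0],[-1,0.051,-0.3175,0.076,0]]]' ; python3 -m crank '[[[-1,0,0,0,0],[-1,0,0,0,0]]]'
python3 -c "
from h import *
im,W=cam('wrist','w1.png')
z=W[:,:,2];m=(z>.079)&(z<.09)&(np.hypot(W[:,:,0]-.446,W[:,:,1]-.168)<.03);p=W[m];print(m.sum(),p.min(0),p.max(0),(p.min(0)+p.max(0))/2)
s=readout.sense();print(s['q'],s['ft_force'])
R=np.array(s['orientation']);print((np.array([.446,.168,.05])-s['ee_pos'])@R)"
```

```text
clock: 2.5
ee_pos: [0.4458, 0.1685, 0.1499]
orientation: [[0.962, 0.273, -0.001], [0.273, -0.962, -0.0], [-0.001, 0.0, -1.0]]
ft_force: [-0.2, 0.3, -0.1]
opening: 0.996
gripper_force: 0.0
clock: 2.7
ee_pos: [0.4463, 0.1665, 0.1503]
orientation: [[0.962, 0.273, -0.001], [0.273, -0.962, -0.001], [-0.001, 0.001, -1.0]]
ft_force: [-0.3, -1.5, -0.1]
opening: 0.999
gripper_force: 0.0
1900 [0.43092497 0.15457938 0.07900845] [0.46079    0.18413567 0.08643403] [0.44585748 0.16935753 0.08272124]
[ 0.27654299  0.36778156 -0.8118434   2.03606513  0.34740072  0.87793056
 -2.02371824] [-0.26599459 -0.66390357  0.43551542]
[ 0.00012764 -0.0022138   0.10044299]
```

View pics/w1.png

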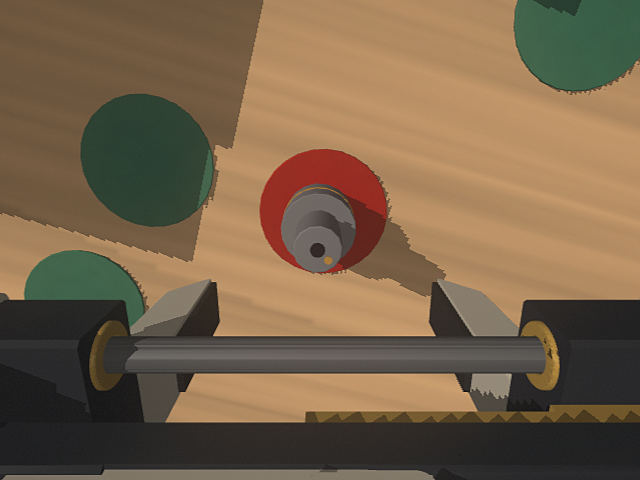

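The wrist view shows the weight's bore at (318,250), midway between the fingers at about column 323. I'll descend and grip.

```bash
python3 -m crank '[[[-1,0,-0.002,0.03,0],[-1,0,-0.002,0.06,0],[-1,0,-0.002,0.085,0],[-1,0,-0.002,0.1,0],[-1,0,-0.002,0.1,0],[-1,0,-0.002,0.1,0]]]' ; python3 -m crank '[[[0.4,0,0,0,0],[0.6,0,0,0,0],[0.8,0,0,0,0],[1,0,0,0,0],[1,0,0,0,0],[1,0,0,0,0],[1,0,0,0,0],[1,0,0,0,0]]]' 25
```

```text
clock: 3.35
ee_pos: [0.446, 0.17, 0.0513]
orientation: [[0.962, 0.274, 0.0], [0.274, -0.962, -0.0], [0.0, 0.0, -1.0]]
ft_force: [0.1, 0.2, 0.9]
opening: 1.003
gripper_force: 0.0
clock: 4.15
ee_pos: [0.4452, 0.1707, 0.0507]
orientation: [[0.961, 0.275, -0.0], [0.275, -0.961, -0.0], [-0.0, -0.0, -1.0]]
ft_force: [-0.9, -0.2, -0.4]
opening: 0.349
gripper_force: 0.0
```

```bash
python3 -m crank '[[[1,0,0,0,0],[1,0,0,0,0],[1,0,0,0,0],[1,0,0,0,0]]]' 30; python3 -m crank '[[[1,0,0,-0.015,0],[1,0,0,-0.03,0],[1,0,0,-0.05,0],[1,0,0,-0.07,0],[1,0,0,-0.09,0],[1,0,0,-0.1,0],[1,0,0,-0.1,0],[1,0,0,-0.1,0]]]'; for i in 1 2; do python3 -m crank '[[[1,0,0,0,0],[1,0,0,0,0],[1,0,0,0,0]]]'; done
```

```text
clock: 4.55
ee_pos: [0.4453, 0.1705, 0.0507]
orientation: [[0.961, 0.275, -0.0], [0.275, -0.961, -0.0], [-0.0, 0.0, -1.0]]
ft_force: [0.5, -1.9, -1.7]
opening: 0.323
gripper_force: 30.0
clock: 5.35
ee_pos: [0.445, 0.1702, 0.1506]
orientation: [[0.961, 0.275, 0.0], [0.275, -0.961, -0.001], [-0.0, 0.001, -1.0]]
ft_force: [-0.4, -0.5, -5.5]
opening: 0.316
gripper_force: 30.0
clock: 5.65
ee_pos: [0.4447, 0.1706, 0.1501]
orientation: [[0.961, 0.275, -0.001], [0.275, -0.961, -0.0], [-0.001, -0.0, -1.0]]
ft_force: [1.0, -0.1, -5.0]
opening: 0.32
gripper_force: 30.0
clock: 5.95
ee_pos: [0.4452, 0.1707, 0.1506]
orientation: [[0.961, 0.275, -0.0], [0.275, -0.961, 0.0], [-0.0, -0.0, -1.0]]
ft_force: [0.0, 0.2, -5.2]
opening: 0.324
gripper_force: 30.0
```

The wrist reads about −5.2 N, so the red pad's weight looks like the heavy one at about 500 g. I'll set it back and test the blue.

```bash
python3 -m crank '[[[1,0,0,0.02,0],[1,0,0,0.045,0],[1,0,0,0.07,0],[1,0,0,0.085,0],[1,0,0,0.094,0],[1,0,0,0.0995,0],[1,0,0,0.0995,0],[1,0,0,0.0995,0]]]'; python3 -m crank '[[[0.35,0,0,0,0],[0.2,0,0,0,0],[-0.1,0,0,0,0],[-0.5,0,0,0,0],[-1,0,0,0,0],[-1,0,0,0,0],[-1,0,0,0,0],[-1,0,0,0,0]]]';  python3 -m crank '[[[-1,0,0,-0.02,0],[-1,0,0,-0.06,0],[-1,0,0,-0.1,0],[-1,0,0,-0.14,0],[-1,0,0,-0.175,0],[-1,0,0,-0.175,0]]]'
python3 -c "
from h import *
im,W=cam('top','top2.png')
z=W[:,:,2]
for c in ((.446,.168),(.485,-.243)):
  for a,b in ((.078,.095),(.038,.055)):
    p=W[(z>a)&(z<b)&(np.hypot(W[:,:,0]-c[0],W[:,:,1]-c[1])<.04)];print(len(p),(p.min(0)+p.max(0))/2)
s=readout.sense();print(s['q'],s['ft_force'],s['opening'])
R=np.array(s['orientation']);print((np.array([.485,-.243,.15])-s['ee_pos'])@R)"
```

```text
clock: 6.75
ee_pos: [0.4459, 0.1711, 0.0519]
orientation: [[0.961, 0.275, 0.001], [0.275, -0.961, 0.001], [0.001, -0.0, -1.0]]
ft_force: [-0.2, 0.5, -4.6]
opening: 0.323
gripper_force: 30.0
clock: 7.55
ee_pos: [0.4453, 0.1707, 0.0512]
orientation: [[0.961, 0.275, 0.0], [0.275, -0.961, 0.0], [0.0, 0.0, -1.0]]
ft_force: [1.1, 0.7, -0.2]
opening: 0.873
gripper_force: 0.0
clock: 8.15
ee_pos: [0.4482, 0.1722, 0.2308]
orientation: [[0.961, 0.275, 0.009], [0.275, -0.961, 0.001], [0.009, 0.001, -1.0]]
ft_force: [0.7, 0.2, -0.7]
opening: 1.0
gripper_force: 0.0
116 [0.44467883 0.16892475 0.08377776]
178 [0.43554253 0.1676904  0.0466494 ]
209 [ 0.48492316 -0.24325529  0.08450604]
328 [ 0.48552485 -0.24324783  0.0468082 ]
[ 0.35938776  0.25452345 -0.89157393  1.95922748  0.23365821  1.02774137
 -1.92997653] [ 0.64131024  0.45948866 -0.71037731] 1.0028158454976965
[-0.07759376  0.40857517  0.0785303 ]
```

```bash
python3 -m crank '[[[-1,-0.008,0.04,0,0],[-1,-0.016,0.085,0,0],[-1,-0.024,0.13,0,0],[-1,-0.032,0.175,0,0],[-1,-0.041,0.22,0,0],[-1,-0.049,0.265,0,0],[-1,-0.057,0.31,0,0],[-1,-0.065,0.35,0,0]]]' ; python3 -m crank '[[[-1,-0.005,0.03,0.02,0],[-1,-0.011,0.0585,0.04,0],[-1,-0.011,0.0585,0.075,0],[-1,-0.011,0.0585,0.075,0],[-1,-0.011,0.0585,0.075,0]]]'
python3 -c "
from h import *
im,W=cam('wrist')
z=W[:,:,2];m=(z>.079)&(z<.09)&(np.hypot(W[:,:,0]-.485,W[:,:,1]+.243)<.03);p=W[m];print(m.sum(),p.min(0),p.max(0),(p.min(0)+p.max(0))/2)
s=readout.sense();print(s['q'],s['ft_force'])
R=np.array(s['orientation']);print((np.array([.485,-.243,.05])-s['ee_pos'])@R)"
```

```text
clock: 9.0
ee_pos: [0.4779, -0.1861, 0.2246]
orientation: [[0.962, 0.274, -0.002], [0.274, -0.962, 0.0], [-0.002, -0.001, -1.0]]
ft_force: [1.1, -0.7, 0.5]
opening: 1.0
gripper_force: 0.0
clock: 9.5
ee_pos: [0.4836, -0.2415, 0.1501]
orientation: [[0.961, 0.276, -0.003], [0.277, -0.961, 0.003], [-0.002, -0.003, -1.0]]
ft_force: [0.1, 0.2, 0.5]
opening: 0.998
gripper_force: 0.0
1911 [ 0.47083315 -0.25807549  0.07911976] [ 0.50030767 -0.22867538  0.08637207] [ 0.48557041 -0.24337544  0.08274591]
[ 0.91337721  0.43707946 -0.62164831  1.88705063  0.31478825  0.91674506
 -1.14822643] [-1.03522764  0.1799972   0.28134895]
[-0.00020328  0.00136978  0.10146739]
```

```bash
python3 -m crank '[[[-1,0,0.001,0.03,0],[-1,0,0.001,0.06,0],[-1,0,0.001,0.085,0],[-1,0,0.001,0.1,0],[-1,0,0.001,0.1,0],[-1,0,0.001,0.1,0]]]' ; python3 -m crank '[[[0.4,0,0,0,0],[0.6,0,0,0,0],[0.8,0,0,0,0],[1,0,0,0,0],[1,0,0,0,0],[1,0,0,0,0],[1,0,0,0,0],[1,0,0,0,0]]]' 30;python3 -m crank '[[[1,0,0,0,0],[1,0,0,0,0],[1,0,0,0,0],[1,0,0,0,0]]]'; python3 -m crank '[[[1,0,0,-0.015,0],[1,0,0,-0.03,0],[1,0,0,-0.05,0],[1,0,0,-0.07,0],[1,0,0,-0.09,0],[1,0,0,-0.1,0],[1,0,0,-0.1,0],[1,0,0,-0.1,0]]]'; for i in 1 2; do python3 -m crank '[[[1,0,0,0,0],[1,0,0,0,0],[1,0,0,0,0]]]'; done
```

```text
clock: 10.15
ee_pos: [0.4861, -0.2439, 0.0525]
orientation: [[0.961, 0.276, 0.002], [0.276, -0.961, -0.001], [0.001, 0.001, -1.0]]
ft_force: [0.0, -0.0, -0.3]
opening: 0.999
gripper_force: 0.0
clock: 10.95
ee_pos: [0.4848, -0.2439, 0.0512]
orientation: [[0.961, 0.275, -0.0], [0.275, -0.961, 0.0], [-0.0, -0.0, -1.0]]
ft_force: [-0.0, 1.3, 1.0]
opening: 0.354
gripper_force: 0.8
clock: 11.35
ee_pos: [0.4847, -0.244, 0.0511]
orientation: [[0.961, 0.275, -0.0], [0.275, -0.961, 0.0], [-0.0, -0.0, -1.0]]
ft_force: [0.4, 0.1, -1.9]
opening: 0.319
gripper_force: 29.9
clock: 12.15
ee_pos: [0.4846, -0.2441, 0.1513]
orientation: [[0.961, 0.275, 0.0], [0.275, -0.961, -0.0], [-0.0, 0.0, -1.0]]
ft_force: [-0.9, -0.5, -2.6]
opening: 0.325
gripper_force: 29.9
clock: 12.45
ee_pos: [0.4845, -0.2436, 0.1505]
orientation: [[0.961, 0.275, -0.001], [0.275, -0.961, 0.001], [-0.001, -0.001, -1.0]]
ft_force: [-0.2, 1.1, -1.9]
opening: 0.319
gripper_force: 29.9
clock: 12.75
ee_pos: [0.4849, -0.2439, 0.1511]
orientation: [[0.961, 0.275, -0.0], [0.275, -0.961, 0.0], [-0.0, -0.0, -1.0]]
ft_force: [-1.0, 1.0, -1.7]
opening: 0.323
gripper_force: 29.9
```

Blue reads about −1.9 N, so it is the light one and red is the heavy one. I'll stand the blue back and fetch the red.

```bash
python3 -m crank '[[[1,0,0,0.02,0],[1,0,0,0.045,0],[1,0,0,0.07,0],[1,0,0,0.085,0],[1,0,0,0.094,0],[1,0,0,0.0995,0],[1,0,0,0.0995,0],[1,0,0,0.0995,0]]]'; python3 -m crank '[[[0.35,0,0,0,0],[0.2,0,0,0,0],[-0.1,0,0,0,0],[-0.5,0,0,0,0],[-1,0,0,0,0],[-1,0,0,0,0],[-1,0,0,0,0],[-1,0,0,0,0]]]';  python3 -m crank '[[[-1,0,0,-0.02,0],[-1,0,0,-0.06,0],[-1,0,0,-0.1,0],[-1,0,0,-0.14,0],[-1,0,0,-0.175,0],[-1,0,0,-0.175,0]]]'
python3 -m crank '[[[-1,0.008,-0.04,0,0],[-1,0.016,-0.085,0,0],[-1,0.024,-0.13,0,0],[-1,0.032,-0.175,0,0],[-1,0.041,-0.22,0,0],[-1,0.049,-0.265,0,0],[-1,0.057,-0.31,0,0],[-1,0.065,-0.35,0,0]]]' ; python3 -m crank '[[[-1,0.005,-0.03,0.02,0],[-1,0.011,-0.0575,0.04,0],[-1,0.011,-0.0575,0.075,0],[-1,0.011,-0.0575,0.075,0],[-1,0.011,-0.0575,0.075,0]]]'
python3 -c "
from h import *
im,W=cam('wrist')
z=W[:,:,2];m=(z>.079)&(z<.09)&(np.hypot(W[:,:,0]-.446,W[:,:,1]-.168)<.03);p=W[m];c=(p.min(0)+p.max(0))/2;print(m.sum(),c)
s=readout.sense();c[2]=.05
R=np.array(s['orientation']);print((c-s['ee_pos'])@R)
im,W=cam('top');z=W[:,:,2]
p=W[(z>.078)&(z<.095)&(np.hypot(W[:,:,0]-.485,W[:,:,1]+.243)<.04)];print(len(p),(p.min(0)+p.max(0))/2)
"
```

```text
clock: 13.55
ee_pos: [0.4856, -0.2442, 0.0525]
orientation: [[0.961, 0.275, 0.001], [0.275, -0.961, -0.001], [0.001, 0.001, -1.0]]
ft_force: [0.2, -0.6, -1.2]
opening: 0.322
gripper_force: 30.0
clock: 14.35
ee_pos: [0.4849, -0.2439, 0.0517]
orientation: [[0.961, 0.275, -0.0], [0.275, -0.961, 0.0], [0.0, -0.0, -1.0]]
ft_force: [0.3, -0.5, 0.1]
opening: 0.877
gripper_force: 0.0
clock: 14.95
ee_pos: [0.4882, -0.245, 0.232]
orientation: [[0.961, 0.275, 0.008], [0.275, -0.961, -0.005], [0.006, 0.007, -1.0]]
ft_force: [1.0, 0.3, 0.6]
opening: 1.001
gripper_force: 0.0
clock: 15.75
ee_pos: [0.45, 0.1124, 0.2263]
orientation: [[0.961, 0.276, -0.0], [0.276, -0.961, -0.0], [-0.0, 0.0, -1.0]]
ft_force: [0.3, 0.5, 1.0]
opening: 1.001
gripper_force: 0.0
clock: 16.25
ee_pos: [0.4449, 0.1684, 0.1513]
orientation: [[0.961, 0.276, -0.003], [0.276, -0.961, -0.0], [-0.003, -0.0, -1.0]]
ft_force: [0.3, 1.1, -0.4]
opening: 1.001
gripper_force: 0.0
1895 [0.44669944 0.16974995 0.08292292]
[ 0.00102563 -0.0011137   0.10225495]
207 [ 0.4868321  -0.24519619  0.08370197]
```

```bash
python3 -m crank '[[[-1,0,-0.001,0.03,0],[-1,0,-0.001,0.06,0],[-1,0,-0.001,0.085,0],[-1,0,-0.001,0.101,0],[-1,0,-0.001,0.101,0],[-1,0,-0.001,0.101,0]]]' ; python3 -m crank '[[[0.4,0,0,0,0],[0.6,0,0,0,0],[0.8,0,0,0,0],[1,0,0,0,0],[1,0,0,0,0],[1,0,0,0,0],[1,0,0,0,0],[1,0,0,0,0]]]' 40;python3 -m crank '[[[1,0,0,0,0],[1,0,0,0,0],[1,0,0,0,0],[1,0,0,0,0]]]'; python3 -m crank '[[[1,0,0,-0.015,0],[1,0,0,-0.03,0],[1,0,0,-0.05,0],[1,0,0,-0.07,0],[1,0,0,-0.09,0],[1,0,0,-0.11,0],[1,0,0,-0.12,0],[1,0,0,-0.12,0]]]'; python3 -c "
from h import *
s=readout.sense();print(s['ft_force'])
R=np.array(s['orientation']);print((np.array([.631,.031,.17])-s['ee_pos'])@R)"
```

```text
clock: 16.95
ee_pos: [0.4467, 0.1695, 0.052]
orientation: [[0.962, 0.274, 0.002], [0.274, -0.962, 0.0], [0.002, 0.0, -1.0]]
ft_force: [1.1, 1.0, -0.7]
opening: 1.005
gripper_force: 0.0
clock: 17.75
ee_pos: [0.4455, 0.1697, 0.0507]
orientation: [[0.961, 0.275, -0.0], [0.275, -0.961, 0.0], [-0.0, -0.0, -1.0]]
ft_force: [-0.6, -0.6, -0.7]
opening: 0.351
gripper_force: 0.0
clock: 18.15
ee_pos: [0.4454, 0.1701, 0.0507]
orientation: [[0.961, 0.276, -0.0], [0.276, -0.961, 0.001], [0.0, -0.001, -1.0]]
ft_force: [0.4, 1.5, -1.7]
opening: 0.32
gripper_force: 40.0
clock: 18.95
ee_pos: [0.4466, 0.1697, 0.1726]
orientation: [[0.962, 0.275, 0.004], [0.275, -0.962, -0.0], [0.003, 0.001, -1.0]]
ft_force: [0.6, -0.1, -5.9]
opening: 0.319
gripper_force: 40.0
[ 0.63439846 -0.0609685  -5.85224408]
[0.13921053 0.18401551 0.00321187]
```

```bash
python3 -m crank '[[[1,0.015,0.02,0,0],[1,0.035,0.045,0,0],[1,0.06,0.08,0,0],[1,0.085,0.112,0,0],[1,0.11,0.145,0,0],[1,0.127,0.168,0,0],[1,0.136,0.18,0,0],[1,0.1395,0.184,0,0]]]'; python3 -m crank '[[[1,0,0,0,0],[1,0,0,0,0],[1,0,0,0,0],[1,0,0,0,0],[1,0,0,0,0],[1,0,0,0,0],[1,0,0,0,0],[1,0,0,0,0]]]'
python3 -c "
from h import *
cam('scene','s2.png')
im,W=cam('top');z=W[:,:,2]
p=W[(z>.078)&(z<.095)&(np.hypot(W[:,:,0]-.485,W[:,:,1]+.243)<.04)];print(len(p),(p.min(0)+p.max(0))/2)
s=readout.sense();print(abs(s['joint_vel']).max(),s['ft_force'])"
```

```text
clock: 19.75
ee_pos: [0.6303, 0.0296, 0.1692]
orientation: [[0.962, 0.273, -0.002], [0.273, -0.962, -0.0], [-0.002, -0.001, -1.0]]
ft_force: [-0.2, 0.3, -5.3]
opening: 0.32
gripper_force: 40.0
clock: 20.55
ee_pos: [0.6303, 0.0311, 0.1708]
orientation: [[0.961, 0.275, 0.0], [0.275, -0.961, -0.0], [0.0, 0.0, -1.0]]
ft_force: [0.4, -0.0, -4.9]
opening: 0.316
gripper_force: 40.0Traceback (most recent call last):
  File "<string>", line 5, in <module>
    p=W[(z>.078)&(z<.095)&(np.hypot(W[:,:,0]-.485,W[:,:,1]+.243)<.04)];print(len(p),(p.min(0)+p.max(0))/2)
                                                                                     ~~~~~^^^
    return umr_minimum(a, axis, None, out, keepdims, initial, where)
ValueError: zero-size array to reduction operation minimum which has no identity
```

View pics/s2.png

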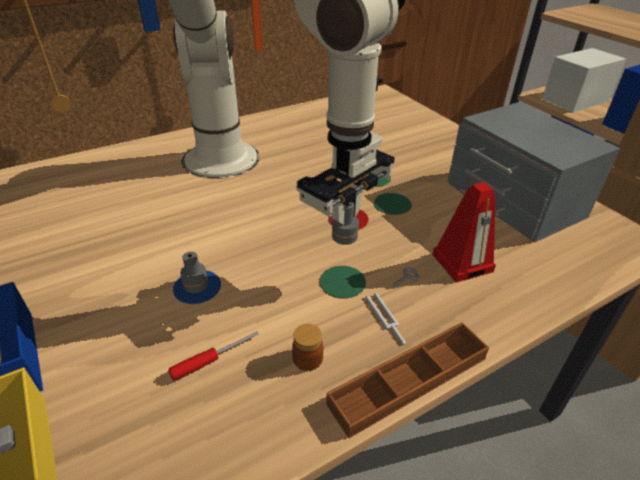

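The heavy weight is held upright at (345,230), over the right-hand green mat at (343,281). The blue weight stands on its pad at (194,272), and the other things on the desk look untouched. The empty top-camera measurement is because the arm blocks that view. I'll hand in.

```bash
python3 -c "
from plant import r
print(r.hand_in())"
```

```text
the job is handed in; nothing more can be done
None
```

I handed the job in with the red pad's weight (about 500 g, the heavier one) held upright over the right-hand green mat, its centre about 16 cm above the desk, and the lighter blue one (about 190 g) standing back on its own pad; the hand-in gave no verdict.

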